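Clear the front of the jar carousel and hold the red jar forward

TASK

Slide the yellow cup along the windowsill, never lifting it, from its grey ring in front of the jar carousel over to the blue ring so that its foot stands wholly inside, and let go of it. Then turn the carousel until the jar with the red lid is squarely in line with the red arrow on the carousel's foot, and finish while still gripping the carousel firmly with the fingers, holding it motionless there - do not let go. Leave the tin tower, bottle, pepper mill and spoon where they are.

Things in the scene. Friction and masses are not known exactly. Their poses are not given: they have to be found in the camera images.
- cup: Yellow ceramic cup without a handle, open at the top, 75 mm high, outside diameter 58 mm at the foot and 62 mm at the rim, wall 4 mm, about 0.2 kg. Origin: centre of its underside; z up. Starts inside the grey ring.
- blue_ring: Blue ring painted flat on the sill (no height to bump), inner diameter 88 mm, outer 104 mm: the place for the cup, left or right of the carousel's front. Origin: its centre on the sill.
- carousel: Fixed round wooden foot of the carousel, 170 mm across, 12 mm high. Origin: on the turning axis at sill level. Its -x axis is the front: there a white tongue (44 mm wide, 6 mm high, ending 118 mm from the axis) with a red arrow head points away from the axis. The grey ring with the cup lies 165 mm from the axis the same way.
- turntable: Turning part: wooden disc 192 mm across, top 24 mm above the sill, with four white jars (42 mm across, 90 degrees apart, axes 66 mm from the turning axis) fixed on it. A centre post with ball knob ends at 74 mm. Turns endlessly both ways about the vertical, drag about 0.05 N m, stays where left. Origin: on the turning axis at sill level, z up; the red jar lies on its -x axis.
- red_lid (a point): Centre of the top of the red lid, 106 mm above the sill, 66 mm from the turning axis. Lids are round, 44 mm across, from 86 to 106 mm above the sill; the other three are steel. Lids and jars are fixed: a gripped lid turns with the disc and cannot swivel.
- front_place (a point): Fixed point where the centre of the top of the red lid must come: 66 mm from the turning axis, on the side of the arrow, 106 mm above the sill.
- tin0: Lowest (dark green) of three stacked round tins, each 69 mm across and 36 mm high; stands on a 6 mm thick cork trivet 96 mm across, so the tower's top is 114 mm above the sill. Origin: centre of its underside. Leave alone.
- tin1: Middle (cream) tin of the tower. Origin: centre of its underside. Leave alone.
- tin2: Top (brown-red) tin of the tower. Origin: centre of its underside. Leave alone.
- bottle: Green glass swing-stopper bottle, 72 mm across, 233 mm high. Origin: centre of its underside. Leave alone.
- mill: Dark wooden pepper mill, 56 mm across, 148 mm high. Origin: centre of its underside. Leave alone.
- spoon: Bamboo spoon about 210 mm long lying on the sill, handle to its -x. Leave alone.

How it is judged:
By the outcome, as a careful person would: the job done as asked, in the order asked, and still so for the second after the job is handed in, while the arm keeps its last pose, push and grip.
It also fails if it takes over 58 s, if anything falls off the work surface, if the arm or the gripper's body presses on something with over 40 N, if the wrist force passes 120 N, or if a joint passes its speed limit or range.

ROBOT

A 6-joint arm with a two-finger parallel gripper is mounted at the origin on the work surface. World frame = base frame: x ahead of the robot, y to its left, z up, the work surface at z = 0. Lengths are in mm, angles in degrees, forces in N, time in s.
With the tool pointing down it reaches from about 300 to 950 mm from the base axis. Payload 3.1 kg.
Tool frame: the origin (TCP) lies on the front face of the gripper's body, between the roots of the fingers; the fingertips stand 73 mm ahead of it and the grasp point (between the pads) lies 54 mm ahead of it; z points along the fingers, y is the direction in which the jaws open and shut (so a half turn about z gives the same grasp; the last joint's range is limited). The gripper opens to 85 mm and grips with 20 to 120 N. Pads are 22 mm wide; open, the fingers measure 114 mm over their backs; the gripper's body (76 mm by 85 mm) begins 54 mm behind the grasp point. The pads swing forward as they close: fully open they stand 13 mm farther back than shut.
Start: joints at [62.24, 17.653, 93.61, -0, 68.738, -3.994], TCP at [251.905, 571.993, 303.872] pointing down, gripper open.
Joint ranges: [-175.34, 175.34], [-45.06, 112.39], [2.9, 150.54], [-68.45, 248.45], [3.09, 151.38], [-168.51, 168.51]. Speed limits (degrees/s): [159.86, 159.86, 180, 180, 180, 180].

INTERFACE

Orientations are given as a 3x3 rotation matrix whose columns are the frame's x, y, z axes.
In Python, from cell import env gives the robot as it stands.
- The arm moves only by the tool drive_tool, never from a script. Its argument "deltas" is a list that holds one entry, the list of rows, each a list of 7 numbers: the gripper command: -1 is shut, 1 is fully open, values between are in proportion, then the shift along the tool's x, y, z in m, then the turn, a rotation vector about the tool's x, y, z in degrees. In form: [[[claw, dx, dy, dz, ax, ay, az], ...]]. A call has 1 to 8 rows; each row is the pose to reach, as a shift and turn from the pose commanded when the call began, along the tool's axes at that moment; what a row does not reach only later rows make up. A row lasts 1/10 s, in which the tool goes at most 50 mm and 8.59 degrees, less where a joint would pass 70% of its speed; a pose out of reach is approached as far as the arm can. A call with a gripper value outside its range is refused whole. The fingers move at their own pace and stop on an object; "squeeze" is the grip in N (left out, the last holds). Time passes only in rows, so rows that repeat a pose let the fingers close. It gives the time, the measured TCP pose, the force and the opening at its end, in the units of the state.
- env.get_obs(): the state, without advancing time (a new reading comes with each control period).
- env.capture(name): name is "scene" or "top" or "wrist"; returns the picture (384x512x3 uint8, red, green, blue); there is no depth.
- env.camera_params(name): a dict with "fx", "fy", "cx", "cy" (pixels), "k1" (the pictures are not rectified: a ray, as slopes to the right and down, at radius r is drawn at 1 + k1 r^2 times it, then the intrinsics apply), "position" and "orientation" of the camera in the world. Camera axes: x right, y down, z forward; pixel columns grow to the right and rows downward; lengths in mm; the calibration is good to about 2 mm. A picture is of the moment at which its call begins: read the wrist's pose just before it. camera_params takes no time and is no camera call; for the wrist camera it gives the pose at the moment of the call.
- env.sign_off(): hands the job in, once; it reports no verdict.
The state is a dict: "clock": time; "q": joint angles; "qvel": joint speeds; "effort": joint torques, N m; "eef_pos": TCP position; "eef_rot": TCP orientation; "contact_force": force on the tool from outside, world axes, zero at the start; "torque": the same for the moment, N m; "gripper_width": finger opening in mm.
Only numpy, scipy, OpenCV 4.12 (cv2) and the standard library are available. Lean on these libraries where they do the work, as an engineer would, in place of code of your own. Each camera call takes 0.05 s, during which the arm holds its last target.

## Working session

There is one attempt and no reset: what is moved stays moved. The work goes in short steps, Python scripts to look and compute and a tool call to move; the robot and the scene stay as the last step left them, time stands still between calls to the robot, and variables do not carry over. Pictures are saved under pics/ and viewed, and the job is handed in when it is done.

Besides the shell and the picture viewer there is one more tool, called after "Call:" by a JSON object that holds its "api" and its "payload". drive_tool: Moves the arm, as the interface text tells. Its arguments: {"type":"object","properties":{"deltas":{"type":"array","items":{"type":"array","items":{"type":"array","items":{"type":"number"}}}},"squeeze":{"type":"number"}},"required":["deltas"]}

```bash
ls; mkdir -p pics; python3 - <<'E'
from cell import env
import cv2
for n in ("scene","top","wrist"):
    p=env.camera_params(n); print(n,p)
    cv2.imwrite(f"pics/{n}0.png",cv2.cvtColor(env.capture(n),cv2.COLOR_RGB2BGR))
print(env.get_obs())
E
```

```text
pics
scene {'fx': 353.3131491529141, 'fy': 353.3131491529141, 'cx': 258.4054292397286, 'cy': 191.79697951702136, 'k1': -0.06382603148283433, 'position': array([887.14487286, 559.18135067, 636.62822153]), 'orientation': array([[-0.8816641 ,  0.27513226, -0.38336751],
       [ 0.47170498,  0.53584275, -0.70026207],
       [ 0.01276002, -0.79823229, -0.60221457]])}
top {'fx': 465.3380109874446, 'fy': 465.3380109874446, 'cx': 256.53007681951715, 'cy': 190.85083889689702, 'k1': -0.016616959302932197, 'position': array([ 352.82528468,  -90.25832175, 1292.49417937]), 'orientation': array([[-0.0134848 , -0.9866315 ,  0.16240827],
       [-0.99954107,  0.01770709,  0.02457855],
       [-0.02712575, -0.1620023 , -0.98641748]])}
wrist {'fx': 334.4417693373373, 'fy': 334.4417693373373, 'cx': 250.0278090170494, 'cy': 192.82643146205672, 'k1': -0.02353675670037639, 'position': array([177.71504577, 603.86641333, 371.48147899]), 'orientation': array([[ 0.40184273,  0.86878507,  0.28936986],
       [ 0.91570666, -0.38058366, -0.128986  ],
       [-0.00193167,  0.31681   , -0.94848706]])}
{'clock': 0.15, 'q': array([ 6.22388802e+01,  1.76949628e+01,  9.36722797e+01,  5.18729194e-04,
        6.87376814e+01, -3.99330826e+00]), 'qvel': array([ 0.03911235, -0.07876648, -0.23237879, -0.07460703,  0.02819213,
        0.01105775]), 'effort': array([-5.66398212e-04, -4.15803909e+01, -2.77144754e+01, -2.06324735e-04,
        6.02529311e-03,  6.13509116e-06]), 'eef_pos': array([251.67615242, 571.52737233, 302.8939811 ]), 'eef_rot': array([[-9.15184848e-01,  4.03033439e-01, -8.60445030e-04],
       [ 4.03034335e-01,  9.15183431e-01, -1.61655300e-03],
       [ 1.35940119e-04, -1.82623370e-03, -9.99998323e-01]]), 'contact_force': array([0.44518297, 0.77813868, 0.28665021]), 'torque': array([-0.02703292,  0.0237348 ,  0.03860861]), 'gripper_width': 85.3093487727309}
```

View pics/scene0.png

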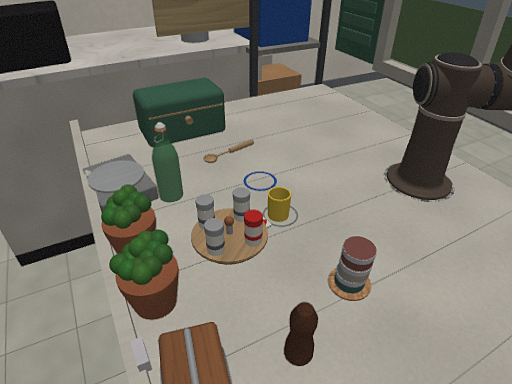

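View pics/top0.png

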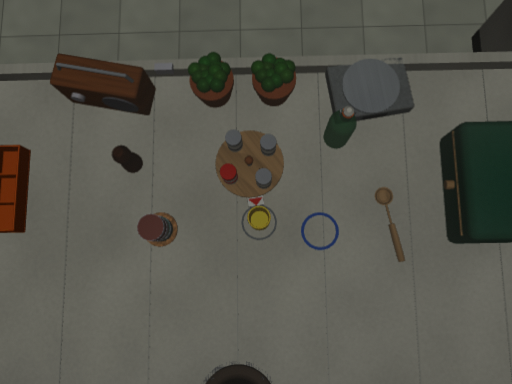

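View pics/wrist0.png

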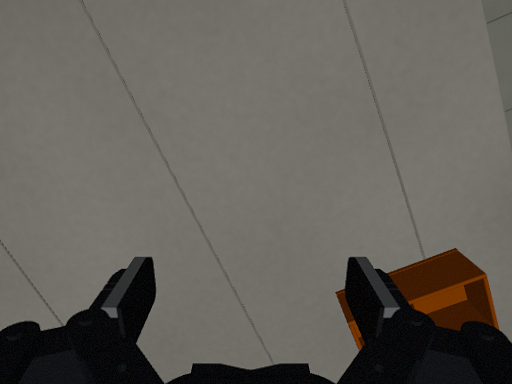

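Top view: the cup is at about (259,218), the blue ring at (320,231), the carousel post at (249,161), the red lid at (229,173) and the arrow at (256,201). The tin tower is at (158,229). In the scene view the cup is at (279,205) and the red lid at (254,218). Next I'll measure these.

```bash
cat > h.py <<'E'
import numpy as np, cv2
from cell import env
def ray(P,u,v):
    x,y=(u-P['cx'])/P['fx'],(v-P['cy'])/P['fy']
    k=P['k1']; rd=np.hypot(x,y); r=rd
    for _ in range(20): r=rd/(1+k*r*r)
    s=r/rd if rd>0 else 1
    d=P['orientation']@np.array([x*s,y*s,1.]); return P['position'],d
def onz(P,uv,z):
    o,d=ray(P,*uv); t=(z-o[2])/d[2]; return (o+t*d)
def load(n): return cv2.imread(n)
def comps(mask,minarea=15):
    n,l,s,c=cv2.connectedComponentsWithStats(mask.astype(np.uint8))
    return [(i,s[i],c[i]) for i in range(1,n) if s[i][4]>=minarea],l
def proj(P,p):
    c=P['orientation'].T@(np.asarray(p,float)-P['position']); x,y=c[0]/c[2],c[1]/c[2]
    f=1+P['k1']*(x*x+y*y); return np.array([P['fx']*x*f+P['cx'],P['fy']*y*f+P['cy']])
def contour_pts(P,mask,z,):
    cs,_=cv2.findContours(mask.astype(np.uint8),cv2.RETR_EXTERNAL,cv2.CHAIN_APPROX_NONE)
    c=max(cs,key=cv2.contourArea)[:,0,:]
    return np.array([onz(P,p,z)[:2] for p in c],np.float32)
def hsv(im): return cv2.cvtColor(im,cv2.COLOR_BGR2HSV)
def rng(h,lo,hi): return cv2.inRange(h,np.array(lo),np.array(hi))>0
E
python3 - <<'E'
from h import *
for n in ("top","scene"):
    P=env.camera_params(n); im=load(f"pics/{n}0.png"); h=hsv(im)
    M={'blue':(rng(h,(105,140,60),(128,255,255)),0),
       'yellow':(rng(h,(22,120,60),(34,255,255)),75),
       'red':(rng(h,(0,180,90),(6,255,255))|rng(h,(174,180,90),(180,255,255)),106)}
    for k,(m,z) in M.items():
        cs,l=comps(m)
        for i,s,c in cs:
            pts=contour_pts(P,l==i,z); e=cv2.fitEllipse(pts) if len(pts)>5 else None
            print(n,k,s,c.round(1),onz(P,c,z).round(1),None if e is None else np.round(e[0]+e[1],1))
    crop=im[120:260,140:400] if n=="top" else im[160:310,180:400]
    cv2.imwrite(f"pics/{n}0c.png",cv2.resize(crop,None,fx=3,fy=3,interpolation=cv2.INTER_CUBIC))
E
```

```text
top blue [302 213  36  36 183] [319.9 230.7] [ 450.7 -232.     0. ] [ 450.8 -230.8   97.7   98.4]
top yellow [247 206  24  24 413] [258.9 217.6] [482.1 -65.2  75. ] [483.1 -64.4  58.9  61.5]
top red [220 164  16  15 191] [227.5 171. ] [601.9  14.4 106. ] [601.9  14.4  37.8  39.9]
top red [251 198   9   6  28] [255.2 200.4] [523.3 -57.1 106. ] [523.  -56.9  11.6  20.5]
scene blue [ 258    0   53   47 2230] [283.1  21.4] [ -871.7 -2255.8     0. ] [-1054.2 -2542.7   577.   2288.5]
scene blue [235  27  14  12 108] [242.7  31.8] [ -379.2 -2047.4     0. ] [ -384.  -2050.6   113.8   329.5]
scene blue [244 173  13  17  37] [247.8 181.7] [ 486.7 -242.     0. ] [ 454.6 -233.1   87.2   93.6]
scene blue [263 174  14  16  38] [271.9 182.2] [ 421.  -205.8    0. ] [ 446.4 -228.3   85.5   92.7]
scene yellow [268 187  23  35 693] [278.4 203.3] [507.3 -28.   75. ] [504.4 -32.6  59.1 147.5]
scene red [244 210  22  17 246] [253.7 217.9] [605.3  24.2 106. ] [604.9  24.4  41.7  57.6]
scene red [249 234  13   7  32] [254.8 237.9] [633.2  82.3 106. ] [629.4  76.7  18.4  29. ]
```

View pics/top0c.png

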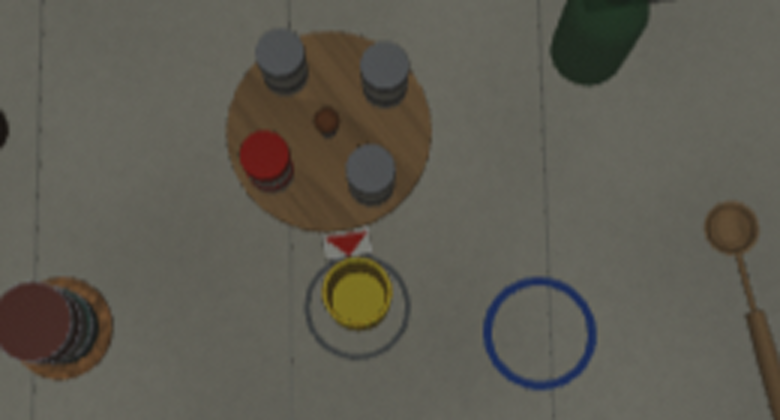

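View pics/scene0c.png

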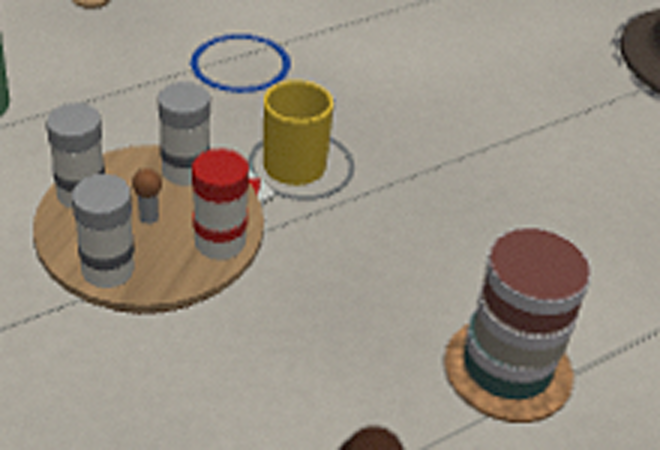

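```bash
python3 - <<'E'
from h import *
P=env.camera_params("top"); im=load("pics/top0.png"); h=hsv(im)
# disc brown
m=rng(h,(8,60,60),(25,200,220)); cs,l=comps(m,500)
for i,s,c in cs:
    pts=contour_pts(P,l==i,24); hull=cv2.convexHull(pts); e=cv2.fitEllipse(hull); ce,r=cv2.minEnclosingCircle(hull)
    print('brown',s,c.round(1),np.round(e[0]+e[1],1),np.round(ce,1),r)
# lids approx pixels from crop
lids={'red':(265,155),'a':(280,51),'b':(385,65),'c':(371,168)}
for k,(u,v) in lids.items():
    print(k,onz(P,(u/3+140,v/3+120),106).round(1))
print('knob',onz(P,(327/3+140,120/3+120),70).round(1))
# arrow
m=rng(h,(0,120,60),(8,255,255))
cs,l=comps(m[195:210]);
for i,s,c in cs: 
  c=c+[0,195]; print('arrow',s,onz(P,c,6).round(1))
# grey ring: darker gray pixels in window
g=cv2.cvtColor(im,cv2.COLOR_BGR2GRAY).astype(float); sub=g[196:246,236:282]
bg=cv2.medianBlur(im,21); bg=cv2.cvtColor(bg,cv2.COLOR_BGR2GRAY).astype(float)[196:246,236:282]
hh=h[196:246,236:282]
mm=(sub<bg-12)&(hh[...,1]<60)
ys,xs=np.nonzero(mm); pts=np.array([onz(P,(x+236,y+196),0)[:2] for x,y in zip(xs,ys)],np.float32)
print('grey',len(pts), cv2.minEnclosingCircle(pts), cv2.fitEllipse(pts))
# dist from algebraic circle fit
A=np.c_[2*pts,np.ones(len(pts))]; b=(pts**2).sum(1)
for _ in range(4):
    s=np.linalg.lstsq(A,b,rcond=None)[0]; R=np.sqrt(s[2]+s[0]**2+s[1]**2); d=abs(np.hypot(*(pts-s[:2]).T)-R); k=d<max(6,2*np.median(d)); A,b,pts=A[k],b[k],pts[k]
print('greyfit',s[:2],R,len(pts))
# cup rim (outer) and bottom
m=rng(h,(20,80,40),(36,255,255)); cs,l=comps(m,100)
for i,s,c in cs: print('yel',s,c,onz(P,c,75).round(1))
E
```

```text
brown [  50   54   90   42 1827] [95.2 76.6] [910.1 410.9 141.6 294.1] [915.2 408.4] 134.69712829589844
brown [ 215  130   69   69 2529] [249.3 164.8] [640.4 -38.8 190.4 192.5] [639.3 -39.1] 97.26163482666016
brown [375 187  30  75 573] [389.8 218.5] [ 467.3 -423.    74.3  209.2] [ 465.2 -423.6] 103.47381591796875
red [600.2  12.1 106. ]
a [693.3  -1.4 106. ]
b [678.7 -93.5 106. ]
c [586.9 -79.8 106. ]
knob [638.7 -40.6  70. ]
arrow [249   3  12   7  47] [538.  -53.7   6. ]
grey 200 ((481.44390869140625, -44.49045181274414), 67.79920196533203) ((479.0890808105469, -61.788490295410156), (95.92363739013672, 97.1317138671875), 120.69271087646484)
greyfit [478.46273008 -62.91259396] 46.80461758270598 195
yel [247 206  24  24 462] [258.63419913 217.31168831] [482.7 -64.5  75. ]
```

```bash
cat >> h.py <<'E'
from scipy.spatial.transform import Rotation as Ro
def Rdown(a):
    a=np.radians(a); x=np.array([np.cos(a),np.sin(a),0]); z=np.array([0,0,-1.]); return np.c_[x,np.cross(z,x),z]
def delta(target,a,o=None):
    o=o or env.get_obs(); R=o['eef_rot']; 
    d=R.T@(np.asarray(target,float)-o['eef_pos'])/1000; w=Ro.from_matrix(R.T@Rdown(a)).as_rotvec(degrees=True)
    print('delta m',d.round(4),'rot',w.round(2),'pos',o['eef_pos'].round(1),'a',round(float(np.degrees(np.arctan2(R[1,0],R[0,0])))%360,2),'F',o['contact_force'].round(1),'w',round(o['gripper_width'],1),'t',round(o['clock'],2),'q',o['q'].round(1))
def snap(n,f,scale=1):
    im=cv2.cvtColor(env.capture(n),cv2.COLOR_RGB2BGR); cv2.imwrite(f"pics/{f}.png",im); return im
E
python3 - <<'E'
from h import *
delta((445,-65,300),180)
delta((482,-64.5,250),180)
E
```

```text
delta m [-0.4335 -0.5046  0.0038] rot [ -0.1   -0.03 -23.77] pos [251.7 571.5 302.9] a 156.23 F [0.4 0.8 0.3] w 85.3 t 0.15 q [62.2 17.7 93.7  0.  68.7 -4. ]
delta m [-0.4671 -0.4892  0.0537] rot [ -0.1   -0.03 -23.77] pos [251.7 571.5 302.9] a 156.23 F [0.4 0.8 0.3] w 85.3 t 0.15 q [62.2 17.7 93.7  0.  68.7 -4. ]
```

Call:
{"api": "drive_tool", "payload": {"deltas": [[[1, -0.03, -0.032, 0, 0, 0, -3], [1, -0.06, -0.063, 0, 0, 0, -6], [1, -0.09, -0.095, 0, 0, 0, -9], [1, -0.12, -0.126, 0, 0, 0, -12], [1, -0.15, -0.158, 0, 0, 0, -15], [1, -0.18, -0.189, 0, 0, 0, -18], [1, -0.21, -0.221, 0, 0, 0, -21], [1, -0.24, -0.252, 0, 0, 0, -23.8]]], "squeeze": 25}}

```text
clock: 0.95
eef_pos: [370.0, 242.9, 303.7]
eef_rot: [[-1.0, -0.003, 0.0], [-0.003, 1.0, -0.0], [-0.0, -0.0, -1.0]]
contact_force: [0.4, 0.7, 0.4]
gripper_width: 85.4
```

```bash
python3 -c "
from h import *
delta((482,-64.5,250),180)"
```

```text
delta m [-0.111  -0.3077  0.0538] rot [-0.01  0.    0.18] pos [370.  242.9 303.7] a 180.18 F [0.4 0.7 0.4] w 85.4 t 0.95 q [ 27.6  -3.1 117.   -0.   66.  -62.5]
```

Call:
{"api": "drive_tool", "payload": {"deltas": [[[1, -0.014, -0.043, 0, 0, 0, 0], [1, -0.028, -0.086, 0, 0, 0, 0], [1, -0.043, -0.13, 0, 0, 0, 0], [1, -0.058, -0.174, 0.005, 0, 0, 0], [1, -0.073, -0.218, 0.015, 0, 0, 0], [1, -0.088, -0.26, 0.03, 0, 0, 0], [1, -0.105, -0.3, 0.045, 0, 0, 0.2], [1, -0.111, -0.308, 0.053, 0, 0, 0.2]]]}}

```text
clock: 1.75
eef_pos: [481.8, -66.9, 249.8]
eef_rot: [[-1.0, 0.007, -0.0], [0.007, 1.0, -0.001], [0.0, -0.001, -1.0]]
contact_force: [-0.8, 0.9, -0.1]
gripper_width: 85.0
```

```bash
python3 -c "
from h import *
delta((482,-64.5,250),180)
snap('wrist','w1');P=env.camera_params('wrist');print(P['position'],env.get_obs()['qvel'].round(2))"
```

```text
delta m [-0.0002  0.0024 -0.0002] rot [-0.07 -0.01 -0.41] pos [481.8 -66.9 249.8] a 179.59 F [-0.8  0.9 -0.1] w 85.0 t 1.75 q [-1.300e+01  5.900e+00  1.146e+02 -1.000e-01  5.940e+01 -1.025e+02]
[400.74482317 -66.01954669 317.67403303] [ 3.34 -2.59  1.86  1.72  3.75  2.07]
```

View pics/w1.png

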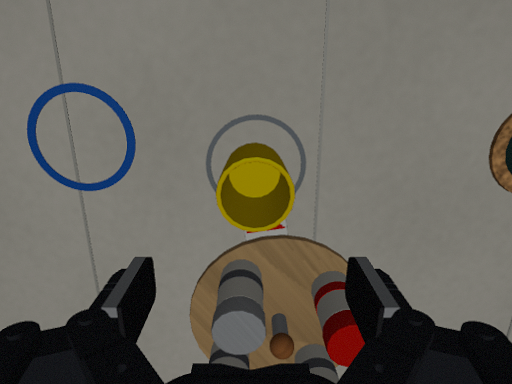

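The wrist view shows the cup rim centred near (256,194), the blue ring at (82,136), the grey ring at (256,165), the red lid at (343,338) and the arrow at about (265,230). I'll measure from it.

```bash
python3 - <<'E'
from h import *
P=env.camera_params('wrist'); o=env.get_obs(); print(o['eef_pos'],P['position'])
im=snap('wrist','w2'); h=hsv(im)
m=rng(h,(105,140,60),(128,255,255)); cs,l=comps(m,200)
for i,s,c in cs:
    e=cv2.fitEllipse(contour_pts(P,l==i,0)); print('blue',np.round(e[0]+e[1],1))
m=rng(h,(22,120,30),(34,255,255)); cs,l=comps(m,200)
for i,s,c in cs: 
    pts=contour_pts(P,l==i,75); 
    # rim lower (far side) arc: points with x> ; fit circle robustly r=31
    from scipy.optimize import least_squares
    sel=pts[pts[:,0]>pts[:,0].max()-35]
    r=least_squares(lambda c:np.hypot(*(sel-c).T)-31,[480,-65],loss='soft_l1').x
    print('yel',s,'rim',r.round(1),pts.min(0),pts.max(0))
print('tower',[onz(env.camera_params('top'),p,z).round(0) for p,z in (((150,228),114),((132,163),10),((340,130),20))])
E
```

```text
[481.46726132 -66.04672955 248.77028312] [400.74482317 -66.01954669 317.67403303]
blue [ 452.1 -229.8  102.2  102.6]
yel [ 214  144   80   89 5359] rim [483.  -63.7] [443.78568  -94.170784] [514.21014 -33.47481]
tower [array([456., 212., 114.]), array([651., 295.,  10.]), array([ 732., -296.,   20.])]
```

```bash
python3 -c "
from h import *
delta((483,-64,100),180)"
```

```text
delta m [-0.0027  0.0002  0.1494] rot [ 0.06 -0.18 -0.34] pos [480.7 -64.3 249.4] a 179.66 F [-0.2 -0.3  0.2] w 85.5 t 1.85 q [ -12.8    5.9  114.7    0.    59.6 -102.4]
```

Call:
{"api": "drive_tool", "payload": {"deltas": [[[1, -0.002, 0, 0.02, 0, 0, -0.3], [1, -0.002, 0, 0.045, 0, 0, -0.3], [1, -0.002, 0, 0.07, 0, 0, -0.3], [1, -0.002, 0, 0.095, 0, 0, -0.3], [1, -0.002, 0, 0.12, 0, 0, -0.3], [1, -0.002, 0, 0.14, 0, 0, -0.3], [1, -0.002, 0, 0.149, 0, 0, -0.3], [1, -0.002, 0, 0.149, 0, 0, -0.3]]]}}

```text
clock: 2.65
eef_pos: [482.1, -61.9, 101.1]
eef_rot: [[-1.0, -0.004, -0.003], [-0.004, 1.0, 0.001], [0.003, 0.001, -1.0]]
contact_force: [-0.3, -0.5, -0.3]
gripper_width: 85.6
```

```bash
python3 -c "
from h import *
delta((483,-64,100),180)
snap('wrist','w3');snap('scene','s3');delta((483,-64,100),180)"
```

```text
delta m [-0.0009 -0.0021  0.0011] rot [ 0.05 -0.16  0.22] pos [482.1 -61.9 101.1] a 180.22 F [-0.3 -0.5 -0.3] w 85.6 t 2.65 q [ -12.5   20.2  118.7    0.    41.3 -102.7]
delta m [ 0.0007 -0.0013  0.0027] rot [-0.01  0.07  0.19] pos [483.7 -62.7 102.7] a 180.19 F [-0.3 -0.3  0.6] w 85.7 t 2.75 q [ -12.5   20.1  118.6    0.    41.3 -102.7]
```

View pics/w3.png

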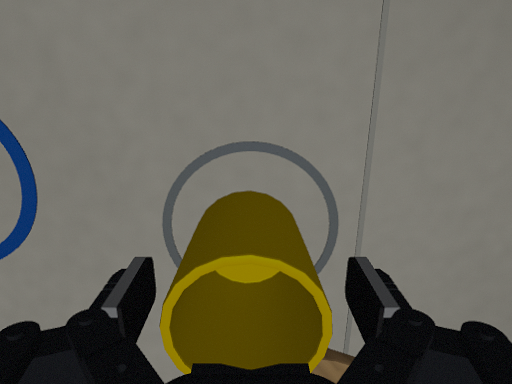

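View pics/s3.png

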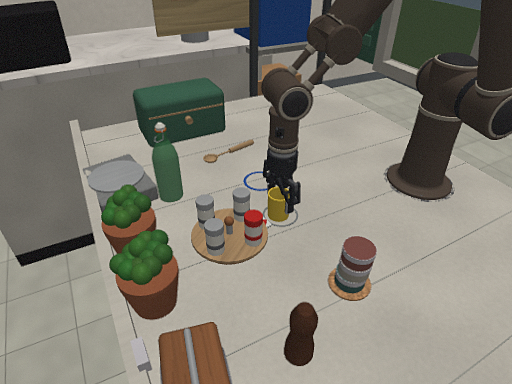

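The cup rim is centred between the pads: rim column about 247, jaw midpoint about 250. Closing gently.

Call:
{"api": "drive_tool", "payload": {"deltas": [[[0.6, 0, 0, 0, 0, 0, 0], [0.4, 0, 0, 0, 0, 0, 0], [0.2, 0, 0, 0, 0, 0, 0], [0, 0, 0, 0, 0, 0, 0], [-0.5, 0, 0, 0, 0, 0, 0], [-1, 0, 0, 0, 0, 0, 0], [-1, 0, 0, 0, 0, 0, 0]]], "squeeze": 25}}

```text
clock: 3.45
eef_pos: [484.2, -63.3, 103.6]
eef_rot: [[-1.0, -0.002, 0.002], [-0.002, 1.0, -0.0], [-0.002, -0.0, -1.0]]
contact_force: [-0.3, 0.7, 5.4]
gripper_width: 61.8
```

```bash
python3 -c "
from h import *
for i in range(3):
  snap('wrist','w4'); delta((451.5,-230.3,101),180)"
```

```text
delta m [ 0.0331 -0.1669  0.0025] rot [-0.    0.13  0.12] pos [484.2 -63.3 103.6] a 180.12 F [-0.4  1.8  5.8] w 61.9 t 3.5 q [ -12.6   20.   118.6    0.    41.3 -102.7]
delta m [ 0.033  -0.1669  0.0025] rot [-0.    0.13  0.12] pos [484.2 -63.4 103.5] a 180.12 F [-1.   1.3  6. ] w 62.0 t 3.55 q [ -12.6   20.   118.6    0.    41.3 -102.7]
delta m [ 0.0331 -0.1669  0.0025] rot [-0.    0.13  0.12] pos [484.2 -63.3 103.5] a 180.12 F [-1.   2.4  5.9] w 62.2 t 3.6 q [ -12.6   20.   118.6    0.    41.3 -102.7]
```

View pics/w4.png

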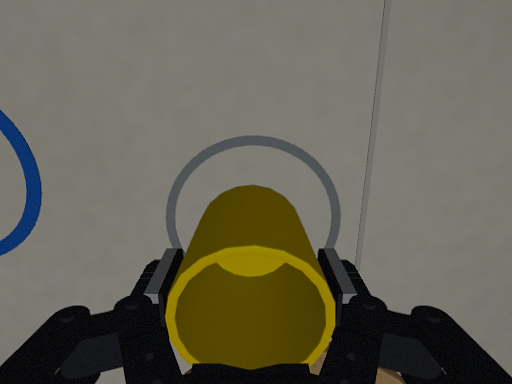

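Gripped at a width of 62 mm, with the cup pressed down onto the sill at about 6 N. Now sliding at constant height.

Call:
{"api": "drive_tool", "payload": {"deltas": [[[-1, 0.001, -0.005, 0, 0, 0, 0], [-1, 0.003, -0.015, 0, 0, 0, 0], [-1, 0.0055, -0.028, 0, 0, 0, 0], [-1, 0.008, -0.041, 0, 0, 0, 0], [-1, 0.0105, -0.054, 0, 0, 0, 0], [-1, 0.013, -0.067, 0, 0, 0, 0], [-1, 0.015, -0.076, 0, 0, 0, 0], [-1, 0.016, -0.083, 0, 0, 0, 0]]]}}

```text
clock: 4.4
eef_pos: [468.7, -146.7, 103.6]
eef_rot: [[-1.0, -0.0, 0.003], [-0.0, 1.0, 0.001], [-0.003, 0.001, -1.0]]
contact_force: [0.5, 5.7, 7.3]
gripper_width: 61.9
```

```bash
python3 -c "
from h import *
snap('scene','s4'); delta((451.5,-230.3,101),180)"
```

```text
delta m [ 0.0171 -0.0827  0.0025] rot [-0.02  0.18  0.04] pos [ 468.6 -147.6  103.5] a 180.04 F [1.5 1.9 6.6] w 61.9 t 4.45 q [-2.260e+01  2.030e+01  1.182e+02  1.000e-01  4.140e+01 -1.127e+02]
```

View pics/s4.png

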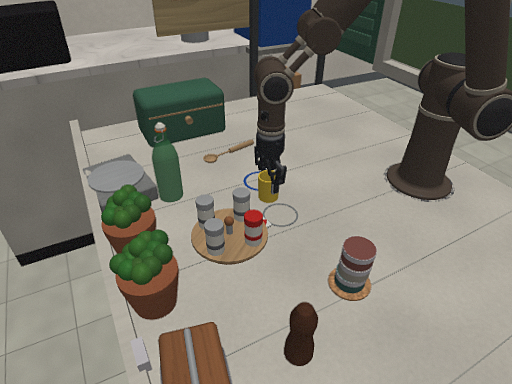

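The cup has left the grey ring and is still in the grip, at about (269,187) in the scene picture. It stays on the sill, with down-force still at 6–7 N.

Call:
{"api": "drive_tool", "payload": {"deltas": [[[-1, 0.001, -0.005, 0, 0, 0, 0], [-1, 0.003, -0.015, 0, 0, 0, 0], [-1, 0.0055, -0.028, 0, 0, 0, 0], [-1, 0.008, -0.041, 0, 0, 0, 0], [-1, 0.0105, -0.054, 0, 0, 0, 0], [-1, 0.013, -0.067, 0, 0, 0, 0], [-1, 0.015, -0.076, 0, 0, 0, 0], [-1, 0.0165, -0.083, 0, 0, 0, 0]]]}}

```text
clock: 5.25
eef_pos: [452.1, -229.7, 103.5]
eef_rot: [[-1.0, -0.0, 0.003], [-0.0, 1.0, 0.001], [-0.003, 0.001, -1.0]]
contact_force: [1.6, 6.2, 7.8]
gripper_width: 62.0
```

```bash
python3 -c "
from h import *
snap('wrist','w5'); delta((451.5,-230.3,101),180)"
```

```text
delta m [0.0005 0.0004 0.0026] rot [-0.03  0.16  0.04] pos [ 452.  -230.7  103.6] a 180.04 F [0.5 2.1 6.7] w 61.7 t 5.3 q [-3.200e+01  2.160e+01  1.161e+02  1.000e-01  4.210e+01 -1.221e+02]
```

View pics/w5.png

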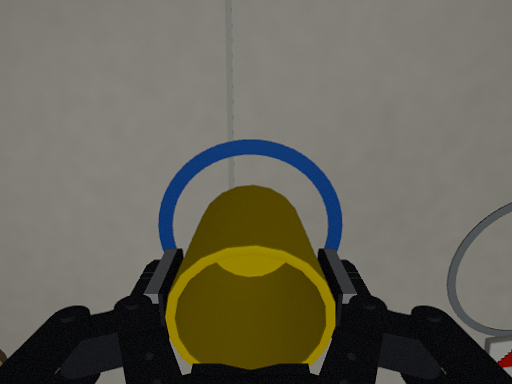

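```bash
python3 -c "
from h import *
P=env.camera_params('wrist')
print(onz(P,(251,154),0),onz(P,(251,140),0),onz(P,(251,185.5),0))"
```

```text
[ 407.56166473 -230.79437646    0.        ] [ 400.22404646 -230.81517415    0.        ] [ 424.80741734 -230.74533683    0.        ]
```

The cup's foot is 2 mm from the ring centre and the margin is 15 mm. Releasing.

Call:
{"api": "drive_tool", "payload": {"deltas": [[[0.5, 0, 0, 0, 0, 0, 0], [0.7, 0, 0, 0, 0, 0, 0], [1, 0, 0, 0, 0, 0, 0], [1, 0, 0, 0, 0, 0, 0], [1, 0, 0, -0.005, 0, 0, 0], [1, 0, 0, -0.02, 0, 0, 0], [1, 0, 0, -0.04, 0, 0, 0], [1, 0, 0, -0.06, 0, 0, 0]]]}}

```text
clock: 6.1
eef_pos: [450.8, -229.2, 162.4]
eef_rot: [[-1.0, -0.003, -0.001], [-0.003, 1.0, 0.0], [0.001, 0.0, -1.0]]
contact_force: [-0.3, 0.1, 0.8]
gripper_width: 85.4
```

Call:
{"api": "drive_tool", "payload": {"deltas": [[[1, 0, 0, -0.03, 0, 0, 0], [1, 0, 0, -0.07, 0, 0, 0], [1, 0, 0, -0.105, 0, 0, 0], [1, 0, 0, -0.105, 0, 0, 0]]]}}

```text
clock: 6.5
eef_pos: [454.2, -231.1, 273.1]
eef_rot: [[-1.0, -0.003, 0.01], [-0.003, 1.0, -0.007], [-0.01, -0.007, -1.0]]
contact_force: [0.7, -1.3, 0.5]
gripper_width: 85.2
```

```bash
python3 - <<'E'
from h import *
delta((430,-60,270),180)
im=snap('wrist','w6'); P=env.camera_params('wrist')
t=snap('top','t6')
cv2.imwrite('pics/t6c.png',cv2.resize(t[120:260,140:400],None,fx=3,fy=3,interpolation=cv2.INTER_CUBIC))
E
```

```text
delta m [0.0237 0.1712 0.0017] rot [-0.38  0.59  0.15] pos [ 454.2 -231.1  273.1] a 180.15 F [ 0.7 -1.3  0.5] w 85.2 t 6.5 q [ -31.9    6.5  111.    -0.    61.8 -122. ]
```

View pics/w6.png

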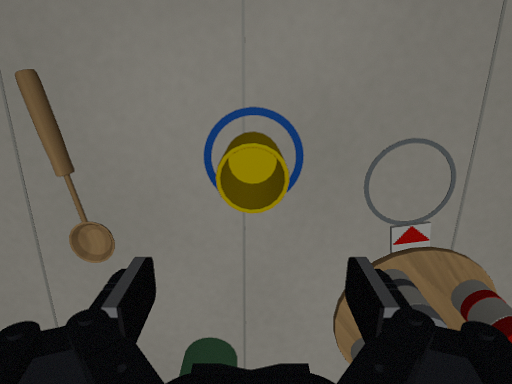

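View pics/t6c.png

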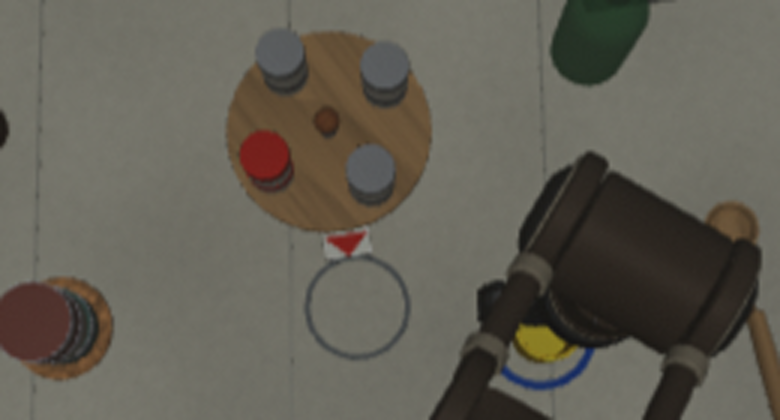

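The cup stands upright and free inside the blue ring: the rim is at (253,180) and the ring around (253,155) in the wrist view. Next I'll move back to look at the carousel.

Call:
{"api": "drive_tool", "payload": {"deltas": [[[1, 0.01, 0.03, 0, 0, 0, 0], [1, 0.02, 0.07, -0.005, 0, 0, 0], [1, 0.03, 0.11, -0.01, 0, 0, 0], [1, 0.04, 0.15, -0.015, 0, 0, 0], [1, 0.05, 0.175, -0.02, 0, 0, 0], [1, 0.053, 0.18, -0.02, 0, 0, 0], [1, 0.053, 0.18, -0.02, 0, 0, 0], [1, 0.053, 0.18, -0.02, 0, 0, 0]]]}}

```text
clock: 7.4
eef_pos: [397.6, -50.1, 286.0]
eef_rot: [[-1.0, -0.002, -0.001], [-0.002, 1.0, -0.0], [0.001, -0.0, -1.0]]
contact_force: [1.3, -0.2, 0.0]
gripper_width: 85.3
```

```bash
python3 - <<'E'
from h import *
delta((400,-50,290),180); P=env.camera_params('wrist')
im=snap('wrist','w7'); P2=env.camera_params('wrist'); print(P['position'],P2['position'])
np.save('P7.npy',P,allow_pickle=True)
t=snap('top','t7')
cv2.imwrite('pics/t7c.png',cv2.resize(t[120:260,140:400],None,fx=3,fy=3,interpolation=cv2.INTER_CUBIC))
E
```

```text
delta m [-0.0024  0.0001 -0.004 ] rot [-0.02 -0.07  0.13] pos [397.6 -50.1 286. ] a 180.13 F [ 1.3 -0.2  0. ] w 85.3 t 7.4 q [ -13.4   -7.1  122.9   -0.    64.3 -103.5]
[316.77293295 -50.77660012 354.87146789] [316.96399859 -50.96879666 355.03746153]
```

View pics/w7.png

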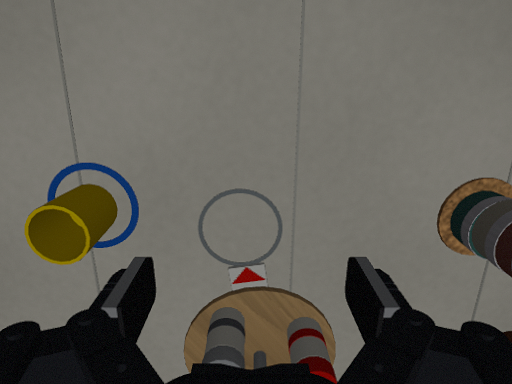

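View pics/t7c.png

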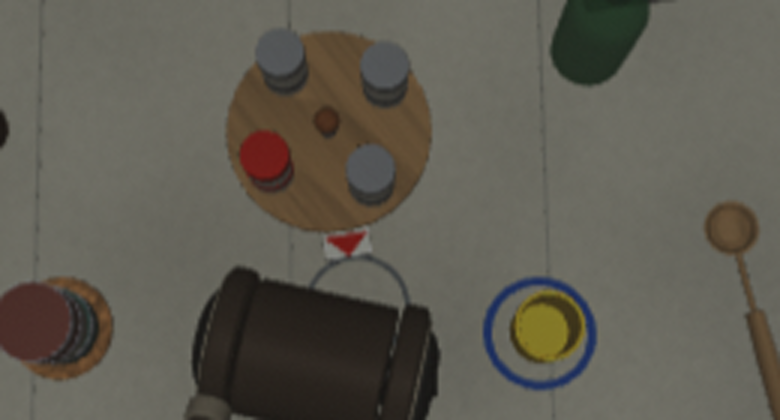

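Wrist view: grey ring at (240,227), arrow at (248,275), cup in the blue ring on the left. Top view: the cup is inside the blue ring and the lids are visible.

```bash
python3 - <<'E'
from h import *
from scipy.optimize import least_squares
P7=np.load('P7.npy',allow_pickle=True).item(); w7=load('pics/w7.png'); PT=env.camera_params('top'); t7=load('pics/t7.png')
def fitc(pts,r,c0): 
    f=least_squares(lambda c:np.hypot(*(pts-c).T)-r,c0,loss='soft_l1',f_scale=1.); return f.x.round(1), round(float(np.median(abs(f.fun))),2)
for nm,P,im,win in (('wrist',P7,w7,(180,272,190,292)),('top0',PT,load('pics/top0.png'),(190,246,236,284))):
    g=cv2.GaussianBlur(cv2.cvtColor(im,cv2.COLOR_BGR2GRAY),(0,0),.7).astype(float); h=hsv(im)
    r0,r1,c0,c1=win; bg=cv2.medianBlur(cv2.cvtColor(im,cv2.COLOR_BGR2GRAY),31).astype(float)
    m=np.zeros(g.shape,bool); m[r0:r1,c0:c1]=((g<bg-10)&(h[...,1]<60))[r0:r1,c0:c1]
    ys,xs=np.nonzero(m); pts=np.array([onz(P,(x,y),0)[:2] for x,y in zip(xs,ys)])
    f=least_squares(lambda c:np.hypot(*(pts-c[:2]).T)-c[2],[478,-63,48],loss='soft_l1',f_scale=1.); print(nm,'grey',f.x.round(1),len(pts))
    m=rng(h,(0,130,50),(8,255,255))|rng(h,(173,130,50),(180,255,255))
    cs,l=comps(m,20)
    for i,s,c in cs: print('  red',s,c.round(1),'z6',onz(P,c,6).round(1),'z106',onz(P,c,106).round(1))
for nm,P,im in (('wrist',P7,w7),('top',PT,t7)):
    h=hsv(im)
    m=rng(h,(105,140,40),(128,255,255)); pts=contour_pts(P,m,0); print(nm,'blue',fitc(pts,52,[451,-230]))
    m=rng(h,(20,100,25),(36,255,255)); cs,l=comps(m,100); i=max(cs,key=lambda q:q[1][4])[0]
    pts=contour_pts(P,l==i,75)
    if nm=='top': print('rim',fitc(pts,31,[452,-230]))
    else: print('rim',fitc(pts[pts[:,0]>pts[:,0].max()-28],31,[452,-230]))
# top: lids by radial edges - sat low bright
im=load('pics/t7.png'); g=cv2.cvtColor(im,cv2.COLOR_BGR2GRAY); h=hsv(im)
disc=np.zeros(g.shape,np.uint8); cv2.circle(disc,(249,163),36,1,-1)
m=(h[...,1]<45)&(disc>0)&(g>60)&(g<140); cs,l=comps(m,30)
print([(s.tolist(),c.round(1)) for i,s,c in cs])
for k,(u,v) in {'a':(281,52),'b':(386,65),'c':(372,167)}.items(): print(k,h[v//3+120,u//3+140])
E
```

```text
wrist grey [478.9 -62.   46.7] 1355
  red [233 268  32  16 246] [247.4 276.5] z6 [538.8 -53.2   6. ] z106 [475.2 -52.5 106. ]
  red [288 328  38  26 286] [304.6 335.2] z6 [625.9  20.5   6. ] z106 [5.373e+02 1.000e-01 1.060e+02]
  red [298 357  39  27 494] [320.2 367.5] z6 [679.8  44.6   6. ] z106 [575.7  17.3 106. ]
top0 grey [478.8 -62.8  46.6] 253
  red [220 163  18  18 233] [227.9 171.4] z6 [621.7  22.    6. ] z106 [600.8  13.3 106. ]
  red [250 198  11   7  44] [255.2 200.3] z6 [538.  -54.1   6. ] z106 [523.6 -56.9 106. ]
wrist blue (array([ 453.2, -231.2]), 2.09)
rim (array([ 451.5, -229. ]), 0.39)
top blue (array([ 451.1, -230.2]), 2.95)
rim (array([ 450.5, -229.8]), 0.84)
[([213, 127, 73, 72, 702], array([249.5, 149.8])), ([255, 168, 17, 17, 211], array([263. , 175.8]))]
a [100   9  86]
b [98 12 87]
c [110   9  87]
```

```bash
python3 -c "
from h import *
delta((601,12.5,240),127)"
```

```text
delta m [-0.2032  0.0627  0.0462] rot [-3.000e-02 -4.000e-02  5.306e+01] pos [397.9 -50.4 286.4] a 180.06 F [-0.8  0.3 -0.5] w 85.5 t 7.5 q [ -13.4   -7.1  122.8   -0.    64.3 -103.5]
```

Call:
{"api": "drive_tool", "payload": {"deltas": [[[1, -0.025, 0.008, 0, 0, 0, 6], [1, -0.055, 0.016, 0, 0, 0, 13], [1, -0.085, 0.026, 0, 0, 0, 20], [1, -0.115, 0.036, 0.005, 0, 0, 28], [1, -0.145, 0.046, 0.015, 0, 0, 36], [1, -0.175, 0.055, 0.03, 0, 0, 44], [1, -0.195, 0.06, 0.04, 0, 0, 50], [1, -0.203, 0.063, 0.046, 0, 0, 53]]]}}

```text
clock: 8.3
eef_pos: [602.4, 13.1, 238.9]
eef_rot: [[-0.6, 0.8, -0.001], [0.8, 0.6, -0.0], [0.001, -0.001, -1.0]]
contact_force: [-0.2, 0.2, 0.0]
gripper_width: 85.3
```

Call:
{"api": "drive_tool", "payload": {"deltas": [[[1, 0, 0, 0, 0, 0, 0], [1, 0, 0, 0, 0, 0, 0]]]}}

```text
clock: 8.5
eef_pos: [600.3, 13.1, 240.1]
eef_rot: [[-0.604, 0.797, -0.002], [0.797, 0.604, -0.0], [0.001, -0.002, -1.0]]
contact_force: [0.0, -0.1, 0.5]
gripper_width: 85.4
```

```bash
python3 - <<'E'
from h import *
delta((601,12.5,150),127); P=env.camera_params('wrist'); np.save('P8.npy',P,allow_pickle=True)
im=snap('wrist','w8'); h=hsv(im)
m=rng(h,(0,130,50),(8,255,255))|rng(h,(173,130,50),(180,255,255)); cs,l=comps(m,40)
for i,s,c in cs: 
    e=cv2.fitEllipse(contour_pts(P,l==i,106)); print('red',s,c.round(1),'z6',onz(P,c,6).round(1),'z106',onz(P,c,106).round(1),np.round(e[0]+e[1],1))
E
```

```text
delta m [-0.0009  0.0003  0.0901] rot [-0.09 -0.06  0.14] pos [600.3  13.1 240.1] a 127.14 F [ 0.  -0.1  0.5] w 85.4 t 8.5 q [ -2.9  18.8 100.   -0.   61.3 -40. ]
red [229 160  51  23 185] [253.6 166.5] z6 [599.5  19.4   6. ] z106 [583.8  38.6 106. ] [594.5  25.3  34.7  40.9]
red [ 222  173   66   68 3476] [254.8 207.1] z6 [625.  -11.9   6. ] z106 [600.9  17.6 106. ] [601.3  17.   41.8  46.5]
red [145 175  28  34 435] [157.4 188.6] z6 [539.8 -53.1   6. ] z106 [543.8 -10.  106. ] [543.7 -10.3  13.   23.4]
```

View pics/w8.png

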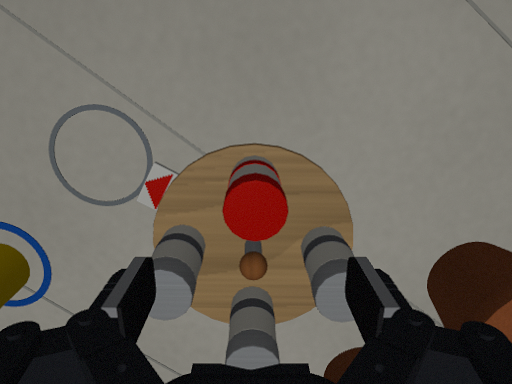

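A very clear view: red lid at (255,210), knob at (253,265), arrow at (157,189), grey ring at (101,155). Refining the lid, ring and disc from it.

```bash
python3 - <<'E'
from h import *
from scipy.optimize import least_squares
P=np.load('P8.npy',allow_pickle=True).item(); im=load('pics/w8.png'); h=hsv(im)
m=rng(h,(0,130,50),(8,255,255))|rng(h,(173,130,50),(180,255,255)); cs,l=comps(m,1000)
cc,_=cv2.findContours((l==cs[0][0]).astype(np.uint8),cv2.RETR_EXTERNAL,cv2.CHAIN_APPROX_NONE); c=cc[0][:,0,:]
c=c[c[:,1]>200]; pts=np.array([onz(P,p,106)[:2] for p in c])
f=least_squares(lambda q:np.hypot(*(pts-q).T)-22,[600,14]); print('lid',f.x.round(1),abs(f.fun).max()); lid=f.x
g=cv2.GaussianBlur(cv2.cvtColor(im,cv2.COLOR_BGR2GRAY),(0,0),.7).astype(float); bg=cv2.medianBlur(cv2.cvtColor(im,cv2.COLOR_BGR2GRAY),31).astype(float)
m=np.zeros(g.shape,bool); m[95:212,42:143]=((g<bg-10)&(h[...,1]<60))[95:212,42:143]
ys,xs=np.nonzero(m); pts=np.array([onz(P,(x,y),0)[:2] for x,y in zip(xs,ys)])
f=least_squares(lambda q:np.hypot(*(pts-q[:2]).T)-q[2],[478,-63,48],loss='soft_l1'); print('ring',f.x.round(1)); ring=f.x[:2]
# disc front arc at z=24 
m=rng(h,(8,60,50),(25,220,255)); cs,l=comps(m,2000)
for i,s,c in cs: print('br',s)
i=max(cs,key=lambda q:q[1][4])[0]
cc,_=cv2.findContours((l==i).astype(np.uint8),cv2.RETR_EXTERNAL,cv2.CHAIN_APPROX_NONE); c=max(cc,key=len)[:,0,:]
c=c[(c[:,1]<225)]; pts=np.array([onz(P,p,24)[:2] for p in c])
f=least_squares(lambda q:np.hypot(*(pts-q[:2]).T)-q[2],[640,-39,96],loss='soft_l1'); print('disc',f.x.round(1))
f=least_squares(lambda q:np.hypot(*(pts-q[:2]).T)-96,[640,-39],loss='soft_l1'); print('disc96',f.x.round(1))
ax=f.x
for a in (ax,np.array([640.5,-39.3])):
  for nm,p in (('lid',lid),('ring',ring),('arrow',(539.8,-53.1))):
    d=np.array(p)-a; print(nm,np.hypot(*d).round(1),(np.degrees(np.arctan2(d[1],d[0]))%360).round(2))
print('knob65',onz(P,(253,265),66).round(1))
E
```

```text
lid [601.8  16.5] 1.7434446152384204
ring [479.5 -61.7  46.5]
br [  153   143   200   181 17561]
disc [640.6 -35.8  93.2]
disc96 [642.7 -38.4]
lid 68.5 126.66
ring 164.9 188.11
arrow 104.0 188.1
lid 67.9 124.72
ring 162.6 187.92
arrow 101.6 187.8
knob65 [640.4 -35.7  66. ]
```

Call:
{"api": "drive_tool", "payload": {"deltas": [[[1, 0, 0.001, 0.02, 0, 0, 0], [1, 0, 0.001, 0.04, 0, 0, 0], [1, 0, 0.001, 0.06, 0, 0, 0], [1, 0, 0.001, 0.08, 0, 0, 0], [1, 0, 0.001, 0.09, 0, 0, 0], [1, 0, 0.001, 0.09, 0, 0, 0], [1, 0, 0.001, 0.09, 0, 0, 0]]]}}

```text
clock: 9.25
eef_pos: [601.7, 14.3, 151.7]
eef_rot: [[-0.604, 0.797, 0.001], [0.797, 0.604, -0.0], [-0.001, 0.001, -1.0]]
contact_force: [-0.3, -0.3, -0.5]
gripper_width: 85.4
```

```bash
python3 - <<'E'
from h import *
delta((601,14,150),127); P=env.camera_params('wrist')
im=snap('wrist','w9')
E
```

```text
delta m [ 0.0001 -0.0007  0.0017] rot [0.05 0.04 0.13] pos [601.7  14.3 151.7] a 127.13 F [-0.3 -0.3 -0.5] w 85.4 t 9.25 q [ -2.8  25.5 102.5  -0.   51.9 -39.9]
```

View pics/w9.png

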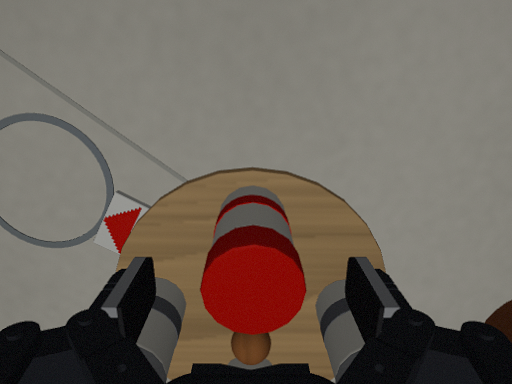

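The lid is centred between the pads (lid column 253, jaw midpoint 250). Lowering 3 mm and gripping.

Call:
{"api": "drive_tool", "payload": {"deltas": [[[0.6, 0, 0, 0.003, 0, 0, 0], [0.4, 0, 0, 0.003, 0, 0, 0], [0.2, 0, 0, 0.003, 0, 0, 0], [0, 0, 0, 0.003, 0, 0, 0], [-0.3, 0, 0, 0.003, 0, 0, 0], [-1, 0, 0, 0.003, 0, 0, 0], [-1, 0, 0, 0.003, 0, 0, 0], [-1, 0, 0, 0.003, 0, 0, 0]]], "squeeze": 45}}

```text
clock: 10.1
eef_pos: [601.7, 14.7, 148.6]
eef_rot: [[-0.604, 0.797, 0.001], [0.797, 0.604, 0.0], [-0.0, 0.001, -1.0]]
contact_force: [0.1, 0.3, 5.4]
gripper_width: 43.0
```

```bash
python3 - <<'E'
from h import *
delta((601,14,147),127); P=env.camera_params('wrist')
im=snap('wrist','w10'); print(env.get_obs()['contact_force'],env.get_obs()['torque'])
E
```

```text
delta m [-0.0001 -0.001   0.0016] rot [0.05 0.02 0.13] pos [601.7  14.7 148.6] a 127.13 F [0.1 0.3 5.4] w 43.0 t 10.1 q [ -2.7  25.8 102.5   0.   51.6 -39.9]
[-0.92478881  0.22471031  5.95962077] [ 0.18788624  0.1489513  -0.00070182]
```

View pics/w10.png

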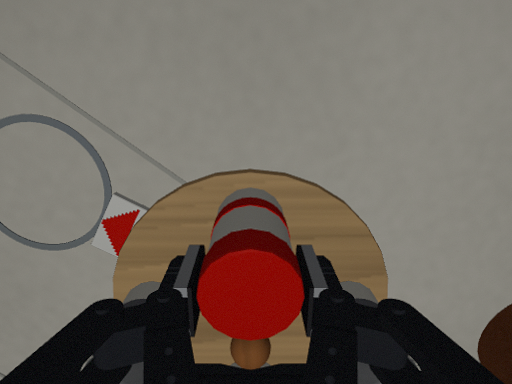

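Gripped at 43 mm. The TCP minus 66 mm along the radius gives an axis at (641.5,-37.9), which agrees with the vision estimate (641.3,-38.8). Working out the arc.

```bash
cat > arc.py <<'E'
from h import *
def arc(A,phis):
    o=env.get_obs(); R=o['eef_rot']; p0=o['eef_pos']; print(p0.round(1))
    for f in phis:
        t=np.radians(f); Q=np.array([[np.cos(t),-np.sin(t)],[np.sin(t),np.cos(t)]])
        p=np.r_[A+Q@(p0[:2]-A),p0[2]]; print(f,(R.T@(p-p0)/1000).round(4), (-f))
E
python3 - <<'E'
from arc import *
arc(np.array([641.4,-38.4]),[1,4,8,12,16,20,24,28])
E
```

```text
[601.7  14.8 148.6]
1 [-0.     -0.0012 -0.    ] -1
4 [-0.0001 -0.0046 -0.    ] -4
8 [-0.0006 -0.0092 -0.    ] -8
12 [-0.0014 -0.0138 -0.    ] -12
16 [-0.0025 -0.0183 -0.    ] -16
20 [-0.0039 -0.0227 -0.    ] -20
24 [-0.0056 -0.027  -0.    ] -24
28 [-0.0076 -0.0312 -0.    ] -28
```

Call:
{"api": "drive_tool", "payload": {"deltas": [[[-1, 0, -0.0012, 0, 0, 0, -1], [-1, -0.0001, -0.0046, 0, 0, 0, -4], [-1, -0.0006, -0.0092, 0, 0, 0, -8], [-1, -0.0014, -0.0138, 0, 0, 0, -12], [-1, -0.0025, -0.0183, 0, 0, 0, -16], [-1, -0.0039, -0.0227, 0, 0, 0, -20], [-1, -0.0056, -0.027, 0, 0, 0, -24], [-1, -0.0076, -0.0312, 0, 0, 0, -28]]]}}

```text
clock: 10.95
eef_pos: [581.5, -10.4, 148.6]
eef_rot: [[-0.908, 0.418, 0.002], [0.418, 0.908, 0.0], [-0.001, 0.001, -1.0]]
contact_force: [0.2, 1.8, 5.1]
gripper_width: 42.8
```

```bash
python3 - <<'E'
from arc import *
im=snap('wrist','w11'); delta((601,14,147),155.1); o=env.get_obs();print(o['torque'])
arc(np.array([641.4,-38.4]),[4,8,12,16,20,24,28])
E
```

```text
delta m [-0.0075  0.0306  0.0016] rot [0.04 0.08 0.33] pos [581.4 -10.7 148.6] a 155.43 F [0.6 2.5 5.1] w 42.8 t 11.0 q [ -5.4  23.9 105.4   0.   50.6 -70.8]
[ 0.46759713 -0.04742985  0.26058479]
[581.4 -10.7 148.6]
4 [-0.0001 -0.0046 -0.    ] -4
8 [-0.0006 -0.0092 -0.    ] -8
12 [-0.0014 -0.0137 -0.    ] -12
16 [-0.0025 -0.0182 -0.    ] -16
20 [-0.0039 -0.0226 -0.    ] -20
24 [-0.0056 -0.0269 -0.    ] -24
28 [-0.0076 -0.031  -0.    ] -28
```

View pics/w11.png

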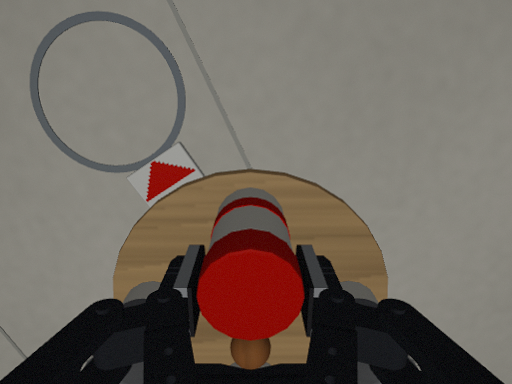

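The turn is working with low forces, and the arrow has moved to (170,178), closer to the lid's line. Continuing.

Call:
{"api": "drive_tool", "payload": {"deltas": [[[-1, -0.0001, -0.0046, 0, 0, 0, -4], [-1, -0.0006, -0.0092, 0, 0, 0, -8], [-1, -0.0014, -0.0137, 0, 0, 0, -12], [-1, -0.0025, -0.0182, 0, 0, 0, -16], [-1, -0.0039, -0.0226, 0, 0, 0, -20], [-1, -0.0056, -0.0269, 0, 0, 0, -24], [-1, -0.0076, -0.031, 0, 0, 0, -28], [-1, -0.0076, -0.031, 0, 0, 0, -28]]]}}

```text
clock: 11.8
eef_pos: [575.6, -41.8, 148.6]
eef_rot: [[-0.999, -0.054, 0.002], [-0.054, 0.999, 0.0], [-0.002, 0.0, -1.0]]
contact_force: [-0.0, 1.8, 6.0]
gripper_width: 42.5
```

```bash
cat > chk.py <<'E'
from arc import *
from scipy.optimize import least_squares
def chk(n):
    P=env.camera_params('wrist'); im=snap('wrist',n); delta((576,-47.6,147),188); o=env.get_obs();print(o['torque'].round(2)); h=hsv(im)
    m=rng(h,(0,130,50),(8,255,255))|rng(h,(173,130,50),(180,255,255)); cs,l=comps(m,60)
    for i,s,c in cs:
        print('red',s,c.round(1),'z6',onz(P,c,6).round(1),'z106',onz(P,c,106).round(1))
        if s[1]+s[3]>300:
            cc,_=cv2.findContours((l==i).astype(np.uint8),cv2.RETR_EXTERNAL,cv2.CHAIN_APPROX_NONE); q=cc[0][:,0,:]; q=q[q[:,1]>312]
            pts=np.array([onz(P,p,106)[:2] for p in q]); f=least_squares(lambda z:np.hypot(*(pts-z).T)-22,[576,-48],loss='soft_l1'); print('lid',f.x.round(1))
    g=cv2.GaussianBlur(cv2.cvtColor(im,cv2.COLOR_BGR2GRAY),(0,0),.7).astype(float)
    return P,im
E
python3 -c "
from chk import *
chk('w12')"
```

```text
delta m [-0.0001 -0.0059  0.0016] rot [-0.    0.1  -4.95] pos [575.6 -41.7 148.6] a 183.05 F [0.6 1.5 6.2] w 42.8 t 11.85 q [  -8.5   23.5  106.     0.    50.4 -101.5]
[0.28 0.03 0.09]
red [207 134  61  33 986] [235.7 152.9] z6 [539.2 -53.5   6. ] z106 [518.1 -50.3 106. ]
red [211 197  79  42 605] [249.8 208.4] z6 [576.7 -42.3   6. ] z106 [537.9 -44.4 106. ]
red [ 196  229  109  112 9485] [250.1 285.4] z6 [637.4 -38.7   6. ] z106 [569.8 -42.6 106. ]
lid [573.8 -42.4]
```

View pics/w12.png

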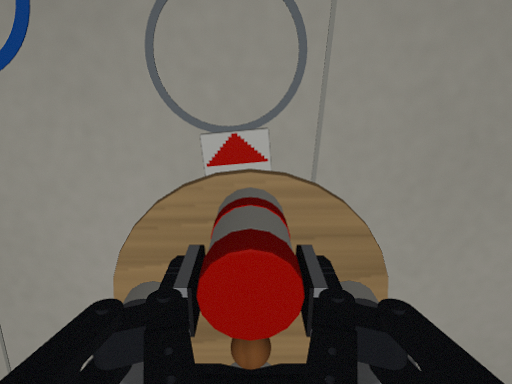

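```bash
python3 -c "
from arc import *
arc(np.array([641.5,-38.3]),[2,4,5])"
```

```text
[575.6 -41.7 148.6]
2 [-0.     -0.0023 -0.    ] -2
4 [-0.0002 -0.0046  0.    ] -4
5 [-0.0002 -0.0057  0.    ] -5
```

Call:
{"api": "drive_tool", "payload": {"deltas": [[[-1, 0, -0.0023, 0, 0, 0, -2], [-1, -0.0002, -0.0046, 0, 0, 0, -4], [-1, -0.0002, -0.0057, 0, 0, 0, -5], [-1, -0.0002, -0.0057, 0, 0, 0, -5], [-1, -0.0002, -0.0057, 0, 0, 0, -5], [-1, -0.0002, -0.0057, 0, 0, 0, -5]]], "squeeze": 60}}

```text
clock: 12.45
eef_pos: [576.2, -47.4, 148.7]
eef_rot: [[-0.99, -0.14, 0.002], [-0.14, 0.99, -0.0], [-0.002, -0.0, -1.0]]
contact_force: [-0.3, -0.7, 5.1]
gripper_width: 42.2
```

```bash
python3 - <<'E'
from chk import *
P,im=chk('w13')
h=hsv(im); g=cv2.GaussianBlur(cv2.cvtColor(im,cv2.COLOR_BGR2GRAY),(0,0),.7).astype(float); bg=cv2.medianBlur(cv2.cvtColor(im,cv2.COLOR_BGR2GRAY),51).astype(float)
m=np.zeros(g.shape,bool); m[0:125,150:350]=((g<bg-10)&(h[...,1]<60))[0:125,150:350]
ys,xs=np.nonzero(m); pts=np.array([onz(P,(x,y),0)[:2] for x,y in zip(xs,ys)])
f=least_squares(lambda q:np.hypot(*(pts-q[:2]).T)-q[2],[478,-63,48],loss='soft_l1'); print('ring',f.x.round(1),len(pts))
# disc front arc
m=rng(h,(8,60,50),(25,220,255)); cs,l=comps(m,1000); i=max(cs,key=lambda q:q[1][4])[0]
cc,_=cv2.findContours((l==i).astype(np.uint8),cv2.RETR_EXTERNAL,cv2.CHAIN_APPROX_NONE); c=max(cc,key=len)[:,0,:]; c=c[(c[:,1]<240)]
pts=np.array([onz(P,p,24)[:2] for p in c]); f=least_squares(lambda q:np.hypot(*(pts-q[:2]).T)-96,[640,-39],loss='soft_l1'); print('disc96',f.x.round(1))
t=snap('top','t13'); cv2.imwrite('pics/t13c.png',cv2.resize(t[120:260,140:400],None,fx=3,fy=3,interpolation=cv2.INTER_CUBIC))
E
```

```text
delta m [ 0.0002 -0.0002  0.0017] rot [-0.03  0.1   0.05] pos [576.2 -47.3 148.7] a 188.05 F [ 0.7 -0.2  5.4] w 42.7 t 12.5 q [  -9.    23.6  105.9    0.    50.5 -107.1]
[0.26 0.06 0.04]
red [220 133  61  30 979] [249.8 152. ] z6 [539.  -53.4   6. ] z106 [518.6 -56.2 106. ]
red [211 197  79  41 600] [249.7 208.3] z6 [577.2 -48.    6. ] z106 [538.8 -53.4 106. ]
red [ 197  229  107  112 9465] [250.1 285.3] z6 [637.4 -39.2   6. ] z106 [570.4 -48.7 106. ]
lid [574.3 -48.2]
ring [479.  -61.9  46.6] 3179
disc96 [642.8 -38.3]
```

View pics/w13.png

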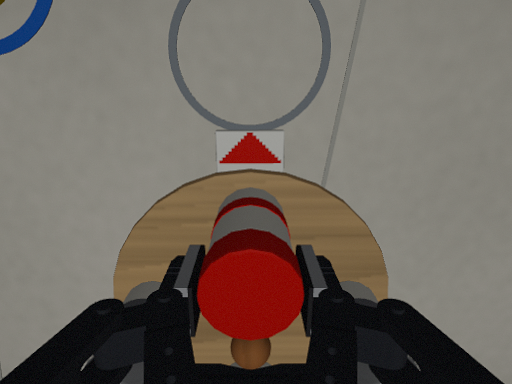

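View pics/t13c.png

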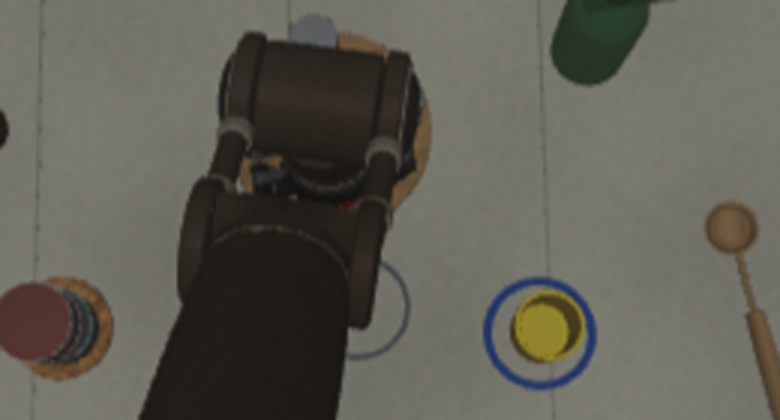

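In the wrist picture the lid (250,285), jar band (250,208), arrow (250,152), ring (250,50) and knob (251,350) all lie on one vertical line. Both the lid and the ring bear 8.2° from the axis. I'll hold still briefly, then check once more.

Call:
{"api": "drive_tool", "payload": {"deltas": [[[-1, 0, 0, 0, 0, 0, 0], [-1, 0, 0, 0, 0, 0, 0], [-1, 0, 0, 0, 0, 0, 0], [-1, 0, 0, 0, 0, 0, 0], [-1, 0, 0, 0, 0, 0, 0]]], "squeeze": 60}}

```text
clock: 13.05
eef_pos: [576.2, -47.3, 148.7]
eef_rot: [[-0.99, -0.14, 0.002], [-0.14, 0.99, -0.0], [-0.002, -0.001, -1.0]]
contact_force: [0.2, 0.8, 4.8]
gripper_width: 42.2
```

```bash
python3 - <<'E'
from chk import *
chk('w14'); snap('scene','s14'); print(env.get_obs()['qvel'].round(2))
E
```

```text
delta m [ 0.0002 -0.0002  0.0017] rot [-0.03  0.1   0.05] pos [576.2 -47.3 148.7] a 188.05 F [-0.9  0.4  5.1] w 42.6 t 13.1 q [  -9.    23.6  105.9    0.    50.5 -107.1]
[0.25 0.03 0.09]
red [220 133  61  30 977] [249.8 152. ] z6 [539.  -53.4   6. ] z106 [518.6 -56.2 106. ]
red [211 197  79  42 597] [249.7 208.2] z6 [577.2 -48.    6. ] z106 [538.7 -53.3 106. ]
red [ 197  229  108  112 9468] [250.1 285.3] z6 [637.4 -39.1   6. ] z106 [570.4 -48.7 106. ]
lid [574.3 -48.2]
[0.09 0.02 0.09 0.15 0.01 0.02]
```

View pics/s14.png

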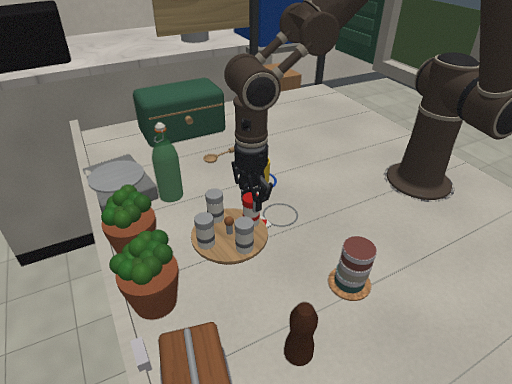

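The scene view shows the red jar gripped at the front at (250,205). The tower, bottle, mill and spoon are where they were, and the arm is at rest. Handing in.

```bash
python3 -c "
from cell import env
print(env.sign_off())"
```

```text
the job is handed in; nothing more can be done
None
```

I slid the cup to the blue ring and let go of it. I then turned the carousel about 61° by the red lid until it lined up with the arrow, and handed the job in still gripping the lid, at about 13 s of the 58 s.

- **Cup:** I pressed it onto the sill with about 6 N for the whole slide. After release, the wrist and top views put it 1–3 mm from the ring centre, against a margin of 15 mm.
- **Carousel:** in the last wrist pictures the lid, jar band, arrow and grey ring lie on one line to within a pixel. The lid and the ring both bear 8.2° from the axis.
- **Grip:** I was squeezing the lid with 60 N at a finger opening of about 43 mm, with the joints at rest and about 5 N on the wrist.
- **Other things:** the tower, bottle, mill and spoon look unmoved in the last scene and top pictures. I checked these by eye only.

The checks disagreed only slightly. Axis estimates from the two cameras and the gripper differed by 2–3 mm, mostly along the arrow's line. The wrist camera placed the lid about 1 mm sideways of where the gripper's own pose had it. I therefore relied on the lid and arrow as seen together in the same picture.

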